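Swing out the bench hook and hang the eye cup on its peg

TASK

Swing the steel hook that is folded against the small plywood board out until it stops, then hang the steel cup with the side eye on the hook's upright peg, with the eye right down on the arm. The peg has been clamped somewhere along the arm's slot, so look or feel for where it stands, press only lightly while the eye finds it, and let go without disturbing anything else on the bench.

Things in the scene. Friction and masses are not known exactly. Their poses are not given: they have to be found in the camera images.
- hook_board: Small plywood board fixed on the bench, 260 wide x 18 thick, top edge 135 mm above the bench, on a foot 110 x 260 x 15 mm. Origin on the bench under the middle of its front face; x points to the back (away from the robot), y left along the board, z up. Place and yaw (up to 0.25 rad) vary.
- hook_hinge (a point): Point on the hook's vertical hinge axis at the height of the arm's top face (150 mm above the bench), 15 mm in front of the board's front face and 75 mm to +y of its middle. Axes as the board's; it does not turn with the hook.
- hook (a joint): Angle of the swing-out hook about its vertical hinge, rad: 0 = folded flat along the board (arm pointing to the board's -y), growing as it swings out from the board, 1.571 = its stop, square to the board (arm pointing to the board's -x). Starts nearly folded. The hinge is stiff (friction 0.3 N m) and stays where it is left.
- hook_slot (a point): Middle of the slot in the top face of the hook's arm (steel bar 12 x 12 x 150 mm), 95 mm from the hinge axis. x along the arm away from the hinge, z up, top face at z = 0. An upright steel peg is clamped on the arm's centre line anywhere from 18 mm nearer the hinge to 18 mm further out than this point; nothing measures where: look or feel.
- hook_tab (a point): Centre of the upturned tab at the arm's free end, 143 mm from the hinge axis: 14 mm along the arm, 10 across, 26 tall above the arm's top face (point 13 mm above it). x along the arm. The board's top edge is 15 mm below the arm's top face, so the tab can be pinched across the arm from above and led round the hinge.
- cup_center (a point): Centre, half-way up (35 mm), of the loose straight steel cup with the side eye: 46 mm outside diameter, 70 mm high, wall 2.5 mm, open top, 110 to 230 g. It stands upright; its own x points at the eye, z up.
- cup_eye (a point): Centre of the underside of the cup's eye: aluminium block 34 x 34 x 18 mm, top flush with the rim, 43 mm from the cup's axis along the cup's x, vertical through hole 13.5 mm. The peg is 10 mm in diameter and 34 mm tall above the arm (last 4 mm 7.8 mm, rounded). Hung, this underside lies on the arm, cup beside it, leaning slightly. Over 30 N between cup and hook is damage.
- plain_cup: Bystander: same cup without the eye, 46 mm diameter, 70 mm high. Origin under its base.
- jar: Bystander: lidded glass jar, 58 mm diameter, 85 mm high. Origin under its base.
- petri: Bystander: closed petri dish, 94 mm diameter, 16 mm high. Origin under its base.
- slide_box: Bystander: white slide box 100 x 85 x 35 mm. Origin under its base.
- scraper: Bystander: scraper with a plastic handle, 200 mm long, lying flat.
- block: Bystander: aluminium block with a white pad, 75 x 50 x 38 mm. Origin under its base.
Not all that is in view belongs to the job. What is shaped like the part that bears cup_center but red is not meant.

How it is judged:
By the outcome, as a careful person would: the job done as asked, in the order asked, and still so for the second after the job is handed in, with the robot touching nothing.
It also fails if it takes over 72 s, if anything falls off the work surface, if the arm or the gripper's body presses on something with over 40 N, if the wrist force passes 120 N, or if a joint passes its speed limit or range.

ROBOT

A 7-joint arm with a two-finger parallel gripper is mounted at the origin on the work surface. World frame = base frame: x ahead of the robot, y to its left, z up, the work surface at z = 0. Lengths are in m, angles in rad, forces in N, time in s.
With the tool pointing down it reaches from about 0.35 to 0.9 m from the base axis. Payload 7.2 kg.
Tool frame: the origin (TCP) lies between the finger pads; the fingertips stand 19 mm ahead of it and the grasp point (between the pads) is the TCP; z points along the fingers, y is the line along which they close (so a half turn about z gives the same grasp; the last joint's range is limited). The gripper opens to 88 mm and grips with 3 to 60 N. Pads are 20 mm wide; open, the fingers measure 115 mm over their backs; the gripper's body (75 mm by 178 mm) begins 61 mm behind the grasp point.
Start: joints at [1.127, 0.411, -0.013, 1.596, 0.006, 1.134, -0.082], TCP at [0.229, -0.581, 0.242] pointing down, gripper open.
Joint ranges: [-2.95, 2.95], [-0.29, 1.99], [-1.47, 1.44], [0.14, 2.54], [-1.03, 4.17], [0.13, 1.85], [-2.86, 2.86]. Speed limits (rad/s): [2.39, 2.39, 3.01, 3.01, 3.14, 3.14, 3.14].

INTERFACE

Orientations are given as a unit quaternion [x, y, z, w].
In Python, from workcell import bot, vision, workorder, spotter gives the robot as it stands. The module is installed in compiled form; this text tells all that it offers.
- The arm moves only by the tool carry_out, never from a script. Its argument "series" is a list that holds one entry, the list of rows, each a list of 7 numbers: the gripper command: -1 is shut, 1 is fully open, values between are in proportion, then the shift along the tool's x, y, z in mm, then the turn, a rotation vector about the tool's x, y, z in degrees. A call has 1 to 5 rows; each row is the pose to reach, as a shift and turn from the pose commanded when the call began, along the tool's axes at that moment; what a row does not reach only later rows make up. A row lasts 1/8 s, in which the tool goes at most 62.5 mm and 10.7 degrees, less where a joint would pass 70% of its speed; a pose out of reach is approached as far as the arm can. A call with a gripper value outside its range is refused whole. The fingers move at their own pace and stop on an object; the grip force is fixed at half the most. Time passes only in rows, so rows that repeat a pose let the fingers close. It gives the time, the measured TCP pose, the force, the opening and the grip force at its end, in the units of the state.
- bot.state(): the state, without advancing time (a new reading comes with each control period).
- vision.grab_frame(name): name is "scene" or "top" or "wrist"; returns the picture (480x640x3 uint8, red, green, blue); there is no depth.
- vision.camera_model(name): a dict with "fov_y" (degrees; the focal length in pixels is half the picture's height over the tangent of half this angle, whatever the lens; pixels are square), "cx", "cy" (the principal point, pixels), "extrinsics" (4x4, takes a point from camera to world coordinates); the wrist camera has in their place "T_tool_cam" (4x4, takes a point from camera to tool coordinates, whose origin is the TCP and whose axes are the flange's). Camera axes: x right, y up, looking along -z (the intrinsics and any distortion apply to the point x, -y, -z); pixel columns grow to the right and rows downward; lengths in m; the calibration is good to about 2 mm. A picture is of the moment at which its call begins: read the wrist's pose just before it. camera_model takes no time and is no camera call.
- workorder.finish_job(): hands the job in; it is judged then, once.
Trained networks look in the newest picture that a camera, given by its name, has taken for a name from the list of things; names that differ only in an ending like _2 or _b are one class to them, and where a whole thing is asked for, a point or a joint stands for the part that bears it (a point fixed in the world has none). Each returns a list of dicts, best first, with "score" (0 to 1); they miss things now and then, are a little off and sometimes report something else, mostly with a low value. They report only what shows in the picture. A call takes as long as a camera call. They do not tell look-alikes from the thing itself.
- spotter.spot_in(camera, thing): "box" ([centre column, centre row, width, height] in pixels, round what is visible of it).
- spotter.outline_of(camera, thing): "mask" (480x640 bool, what is visible of it) and "box" ([centre column, centre row, width, height] in pixels, round what is visible of it).
The state is a dict: "time_s": time; "q": joint angles; "joint_vel": joint speeds; "tau": joint torques, N m; "tool_pos": TCP position; "tcp_rot": TCP orientation; "force": force on the tool from outside, world axes, zero at the start; "ft_torque": the same for the moment, N m; "width": opening from 0.0 (shut) to 1.0 (fully open); "gripper_force": force on a finger pad.
Only numpy, scipy, OpenCV 4.12 (cv2) and the standard library are available. Lean on these libraries where they do the work, as an engineer would, in place of code of your own. Each camera call takes 0.05 s, during which the arm holds its last target. There are 200 camera calls.

## Working session

There is one attempt and no reset: what is moved stays moved. The work goes in short steps, Python scripts to look and compute and a tool call to move; the robot and the scene stay as the last step left them, time stands still between calls to the robot, and variables do not carry over. Pictures are saved under pics/ and viewed, at most 10 in all, crops included, and the job is handed in when it is done.

Besides the shell and the picture viewer there is one more tool, called after ">>>" as name(argument=value, ...), one argument or row to a line, values as JSON. carry_out: Moves the arm, as the interface text tells. Its arguments: {"type":"object","properties":{"series":{"type":"array"}},"required":["series"]}

```bash
mkdir -p pics; ls
python3 - <<'E'
from workcell import bot, vision, spotter
import cv2, numpy as np
s=bot.state(); print(s)
ims=[]
for c in ("scene","top","wrist"):
    m=vision.camera_model(c); print(c,m)
    im=vision.grab_frame(c); cv2.imwrite(f"pics/{c}0.png",im[:,:,::-1])
for c in ("scene","top"):
    for t in ("hook_board","hook","hook_tab","cup_center","cup_eye","plain_cup","jar"):
        print(c,t,[(round(d["score"],2),np.round(d["box"]).tolist()) for d in spotter.spot_in(c,t)])
E
```

```text
pics
{'time_s': 0.0, 'q': array([ 1.12677069,  0.411882  , -0.01273369,  1.59704538,  0.00561337,
        1.13430523, -0.08222511]), 'joint_vel': array([-1.14798339e-03, -6.16840883e-04, -7.95977912e-04, -1.99629469e-03,
        1.04851593e-05,  1.62739516e-03, -2.76552932e-05]), 'tau': array([ 1.37341829e-06, -5.87950444e+01,  6.41524997e-01, -2.91076577e+01,
       -5.39581839e-02,  1.82759890e-02,  1.44646874e-04]), 'tool_pos': array([ 0.22919394, -0.58094211,  0.24081956]), 'tcp_rot': array([ 9.82393623e-01,  1.86821109e-01, -2.07124706e-04, -7.74886958e-04]), 'force': array([-0.57073024,  0.46622921, -0.0705379 ]), 'ft_torque': array([ 0.01842223, -0.05735424,  0.02898638]), 'gripper_force': 0.0, 'width': 0.9977894292565663}
scene {'fov_y': 56.47992055051406, 'cx': 325.5956718155064, 'cy': 237.56480098136973, 'extrinsics': array([[-0.72909592, -0.39284058,  0.56044217,  1.04564396],
       [ 0.68403181, -0.39098296,  0.61581881,  0.64292162],
       [-0.02279527,  0.83235125,  0.55377953,  0.64340187],
       [ 0.        ,  0.        ,  0.        ,  1.        ]])}
top {'fov_y': 
[... 1285 characters left out ...]
)]
scene plain_cup [(0.68, [248.0, 199.0, 21.0, 30.0])]
scene jar [(0.74, [216.0, 223.0, 26.0, 37.0]), (0.21, [427.0, 375.0, 77.0, 74.0])]
top hook_board [(0.93, [336.0, 171.0, 114.0, 53.0])]
top hook [(0.68, [332.0, 160.0, 76.0, 16.0])]
top hook_tab [(0.71, [333.0, 160.0, 74.0, 15.0])]
top cup_center [(0.87, [355.0, 320.0, 42.0, 31.0]), (0.74, [413.0, 219.0, 29.0, 40.0]), (0.73, [356.0, 257.0, 37.0, 36.0]), (0.65, [406.0, 272.0, 26.0, 40.0])]
top cup_eye [(0.79, [406.0, 271.0, 18.0, 37.0]), (0.75, [354.0, 320.0, 32.0, 30.0]), (0.66, [356.0, 256.0, 42.0, 35.0]), (0.65, [413.0, 221.0, 32.0, 38.0])]
top plain_cup [(0.76, [499.0, 279.0, 30.0, 26.0])]
top jar [(0.56, [465.0, 216.0, 28.0, 34.0])]
```

Run:
```python
import cv2
im=cv2.imread("pics/top0.png")[110:370,240:560]
cv2.imwrite("pics/topc.png",cv2.resize(im,None,fx=2.4,fy=2.3,interpolation=cv2.INTER_CUBIC))
```

```text
(no output)
```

View pics/topc.png

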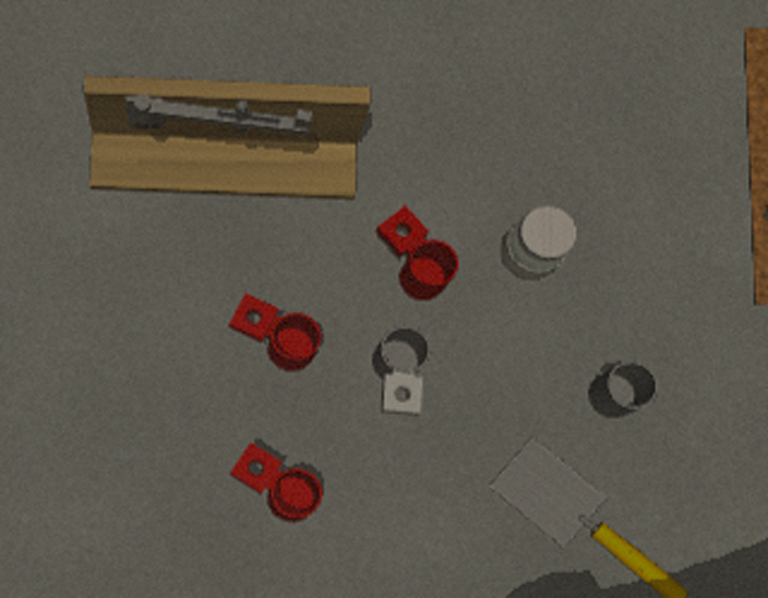

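View pics/scene0.png

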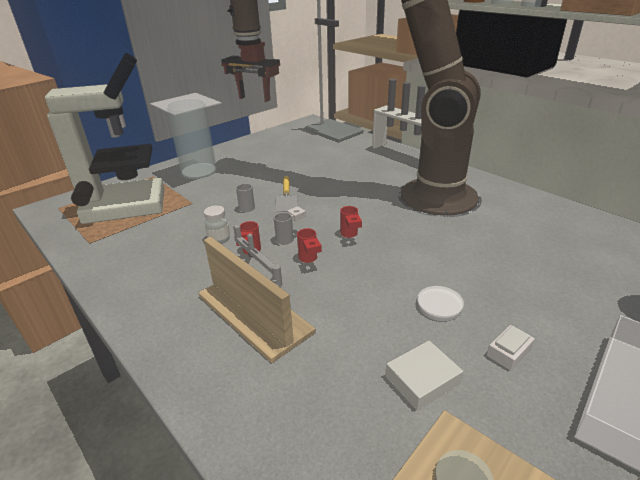

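The meant cup is the steel-grey one with an eye, ring at top-picture pixel (408,263) and eye at (408,281). The other three with eyes, at (355,257), (355,323) and (413,219), are red decoys. The plain cup at (499,279) has no eye. The enlarged crop confirms this. The hook is folded, with the hinge at about (300,155) and the tab at about (366,162).

```bash
cat > h.py <<'E'
from workcell import bot, vision, spotter
import numpy as np, cv2
from scipy.spatial.transform import Rotation as R
def pose(s=None):
    s=s or bot.state(); T=np.eye(4); T[:3,:3]=R.from_quat(s["tcp_rot"]).as_matrix(); T[:3,3]=s["tool_pos"]; return T
def cam(name,T=None):
    m=vision.camera_model(name); f=240/np.tan(np.radians(m["fov_y"]/2))
    E=m["extrinsics"] if name!="wrist" else (pose() if T is None else T)@m["T_tool_cam"]
    return f,m["cx"],m["cy"],E
def px2w(name,u,v,z,T=None):
    f,cx,cy,E=cam(name,T); d=E[:3,:3]@np.array([(u-cx)/f,-(v-cy)/f,-1]); o=E[:3,3]
    return o+d*(z-o[2])/d[2]
def w2px(name,p,T=None):
    f,cx,cy,E=cam(name,T); c=E[:3,:3].T@(np.asarray(p)-E[:3,3]); return cx+f*c[0]/-c[2], cy-f*c[1]/-c[2]
def down(az): # tool pointing down, tool x at azimuth az (rad)
    c,s=np.cos(az),np.sin(az); return np.array([[c,s,0],[s,-c,0],[0,0,-1.]])
def move(p,az,T=None):
    "shift (mm, tool axes) and rotvec (deg) to reach tcp p with tool x azimuth az"
    T=pose() if T is None else T
    return np.round(T[:3,:3].T@(np.asarray(p)-T[:3,3])*1000,1), np.round(np.degrees(R.from_matrix(T[:3,:3].T@down(az)).as_rotvec()),1)
E
python3 - <<'E'
from h import *
def c(x,y,z): return px2w("top",240+x/2.4,110+y/2.3,z)
P=dict(boardL=c(85,85,.135),boardR=c(370,95,.135),footL=c(90,187,.015),footR=c(355,197,.015),hinge=c(143,104,.155),tab=c(303,118,.176),peg=c(242,106,.184),cup=c(405,352,.07),eye=c(402,394,.07),jar=c(548,232,.085))
for k,v in P.items(): print(k,np.round(v,4))
d=P["boardR"]-P["boardL"]; print(np.degrees(np.arctan2(d[1],d[0])),np.linalg.norm(d))
d=P["tab"]-P["hinge"]; az=np.arctan2(d[1],d[0]); print(np.degrees(az),np.linalg.norm(d))
print(move(P["tab"]+[0,0,.09],az+np.pi))
E
```

```text
boardL [0.7033 0.1599 0.135 ]
boardR [ 0.7055 -0.0978  0.135 ]
footL [0.6394 0.1597 0.015 ]
footR [ 0.641  -0.0985  0.015 ]
hinge [0.6795 0.1054 0.155 ]
tab [ 0.665  -0.0356  0.176 ]
peg [0.6711 0.0181 0.184 ]
cup [ 0.4731 -0.1421  0.07  ]
eye [ 0.4326 -0.14    0.07  ]
jar [ 0.5933 -0.2697  0.085 ]
-89.50020535098827 0.25774654266298674
-95.8790746701577 0.14327259219714691
(array([ 605.6, -347.8,  -24.3]), array([  0. ,   0. , -62.6]))
```

>>> carry_out(
  series=[
    [[1,121,-70,-5,0,0,-10],[1,242,-139,-10,0,0,-21],[1,303,-174,-12,0,0,-31],[1,303,-174,-12,0,0,-42],[1,303,-174,-12,0,0,-52]],
  ],
)

```text
time_s: 1.48
tool_pos: [0.4253, -0.3357, 0.2529]
tcp_rot: [0.799, 0.601, 0.0, 0.0]
force: [-0.2, -1.4, 1.2]
width: 1.0
gripper_force: 0.0
```

Run:
```python
from h import *
print(pose()); print(move([.665,-.0356,.266],np.radians(84.1)))
```

```text
[[ 2.77896510e-01  9.60610804e-01  6.43412022e-04  4.25256290e-01]
 [ 9.60610876e-01 -2.77896040e-01 -7.32470031e-04 -3.35727193e-01]
 [-5.24816972e-04  8.21619451e-04 -9.99999525e-01  2.52863998e-01]
 [ 0.00000000e+00  0.00000000e+00  0.00000000e+00  1.00000000e+00]]
(array([354.9, 146.9, -13.2]), array([  0. ,   0. , -10.2]))
```

>>> carry_out(
  series=[
    [[1,57,24,-3,0,0,-5],[1,114,47,-5,0,0,-10],[1,171,71,-7,0,0,-10.2],[1,228,95,-9,0,0,-10.2],[1,285,118,-11,0,0,-10.2]],
  ],
)

```text
time_s: 2.1
tool_pos: [0.6193, -0.0961, 0.2636]
tcp_rot: [0.745, 0.667, 0.0, 0.0]
force: [0.6, -0.1, 0.6]
width: 0.998
gripper_force: 0.0
```

Run:
```python
from h import *
print(move([.665,-.0356,.266],np.radians(84.1)))
```

```text
(array([65.2, 38.8, -2.4]), array([ 0. ,  0. , -0.4]))
```

>>> carry_out(
  series=[
    [[1,35,20,-1,0,0,-0.4],[1,65,38.8,-2.4,0,0,-0.4],[1,65,38.8,-2.4,0,0,-0.4],[1,65,38.8,-2.4,0,0,-0.4]],
  ],
)

```text
time_s: 2.6
tool_pos: [0.6635, -0.038, 0.2655]
tcp_rot: [0.743, 0.67, -0.001, 0.0]
force: [-0.1, 0.1, -0.2]
width: 1.0
gripper_force: 0.0
```

Run:
```python
from h import *
T=pose(); print(T[:3,3])
im=vision.grab_frame("wrist"); cv2.imwrite("pics/w1.png",im[:,:,::-1])
for n,p in dict(tab=[.665,-.0356,.176],peg=[.6711,.0181,.184],hinge=[.6795,.1054,.155]).items(): print(n,w2px("wrist",p,T))
```

```text
[ 0.663464   -0.0379604   0.26548913]
tab (np.float64(322.88663069007913), np.float64(246.71544290530957))
peg (np.float64(324.16801082180933), np.float64(158.99205402377925))
hinge (np.float64(323.136134808144), np.float64(2.6141219398972453))
```

View pics/w1.png

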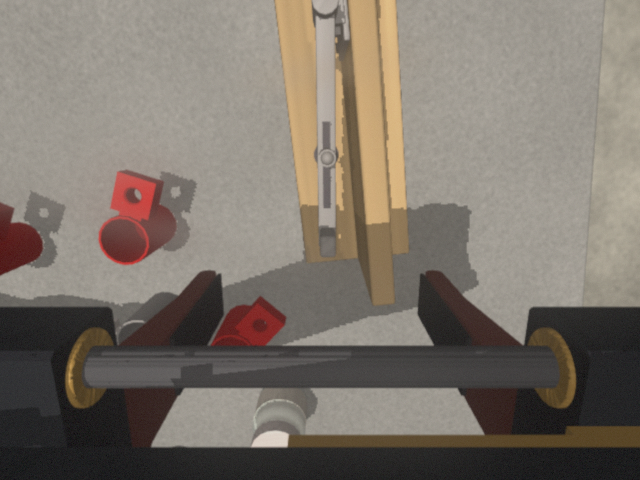

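The wrist view shows the tab top at about (328,242), the peg top at (327,157) and the hinge cap at (325,5). The folded arm runs nearly along the picture's column axis.

Run:
```python
from h import *
T=pose()
t=px2w("wrist",328,242,.176,T);p=px2w("wrist",327,157,.184,T);h=px2w("wrist",325,6,.155,T)
print(t,p,h,np.linalg.norm(t-p),np.linalg.norm((h-t)[:2]))
d=(h-t);az=np.arctan2(d[1],d[0]);print(np.degrees(az))
print(move([t[0],t[1],.167],az,T))
```

```text
[ 0.66834444 -0.03361019  0.176     ] [0.67274368 0.01836547 0.184     ] [0.68043502 0.10290003 0.155     ] 0.052771415690352125 0.1370446034590779
84.93857315652987
(array([ 5.6,  4.5, 98.7]), array([-0. ,  0.1, -0.9]))
```

>>> carry_out(
  series=[
    [[0.5,5.6,4.5,40,0,0,-0.9],[0.3,5.6,4.5,75,0,0,-0.9],[0,5.6,4.5,98,0,0,-0.9],[0,5.6,4.5,98,0,0,-0.9],[-0.4,5.6,4.5,98,0,0,-0.9]],
  ],
)

```text
time_s: 3.28
tool_pos: [0.6693, -0.0329, 0.1691]
tcp_rot: [0.738, 0.675, 0.0, 0.001]
force: [0.2, -0.1, 0.0]
width: 0.467
gripper_force: 0.0
```

>>> carry_out(
  series=[
    [[-1,0,0,0,0,0,0],[-1,0,0,0,0,0,0],[-1,0,0,0,0,0,0],[-1,0,0,0,0,0,0]],
  ],
)

```text
time_s: 3.78
tool_pos: [0.669, -0.0319, 0.1683]
tcp_rot: [0.737, 0.676, 0.0, 0.0]
force: [-0.3, 0.0, 2.2]
width: 0.117
gripper_force: 30.0
```

>>> carry_out(
  series=[
    [[-1,1.8,-22.4,0,0,0,9],[-1,7,-44.2,0,0,0,18],[-1,15.6,-64.9,0,0,0,27],[-1,27.3,-84.1,0,0,0,36],[-1,41.9,-101.1,0,0,0,45]],
  ],
)

```text
time_s: 4.4
tool_pos: [0.5732, 0.0189, 0.1684]
tcp_rot: [0.941, 0.34, 0.002, 0.0]
force: [10.0, 2.6, -5.4]
width: 0.115
gripper_force: 30.0
```

Run:
```python
from h import *
T=pose();print(np.degrees(np.arctan2(T[1,0],T[0,0])), (T@[.143,0,0,1])[:3])
```

```text
39.702486590360905 [0.68319589 0.11029055 0.16895087]
```

>>> carry_out(
  series=[
    [[-1,1.8,-22.4,0,0,0,9],[-1,7,-44.2,0,0,0,18],[-1,15.6,-64.9,0,0,0,27],[-1,27.3,-84.1,0,0,0,36],[-1,32,-90,0,0,0,39]],
  ],
)

```text
time_s: 5.03
tool_pos: [0.5425, 0.1053, 0.169]
tcp_rot: [1.0, 0.007, 0.004, 0.002]
force: [11.8, -21.4, 1.9]
width: 0.11
gripper_force: 43.0
```

>>> carry_out(
  series=[
    [[-1,0,0,0,0,0,0],[-1,0,0,0,0,0,0]],
  ],
)

```text
time_s: 5.28
tool_pos: [0.5424, 0.1051, 0.169]
tcp_rot: [1.0, 0.008, 0.004, 0.001]
force: [11.5, -8.5, -0.6]
width: 0.113
gripper_force: 40.8
```

Run:
```python
from h import *
T=pose();print(np.degrees(np.arctan2(T[1,0],T[0,0])), (T@[.143,0,0,1])[:3])
```

```text
0.8713439967906229 [0.68537945 0.10728993 0.17014953]
```

>>> carry_out(
  series=[
    [[-1,1,-3,0,0,0,0.5],[-1,1,-4,0,0,0,1],[-1,1,-4,0,0,0,1]],
  ],
)

```text
time_s: 5.65
tool_pos: [0.5425, 0.1052, 0.169]
tcp_rot: [1.0, -0.002, 0.003, 0.003]
force: [6.1, -18.4, 6.1]
width: 0.115
gripper_force: 40.6
```

Run:
```python
from h import *
T=pose();print(np.degrees(np.arctan2(T[1,0],T[0,0])), (T@[.143,0,0,1])[:3])
```

```text
-0.2621003170377968 [0.68552281 0.10454579 0.16975166]
```

>>> carry_out(
  series=[
    [[-1,0,3,0,0,0,0],[-0.6,0,3.2,0,0,0,0],[-0.2,0,3.2,0,0,0,0],[-0.1,0,3.2,-20,0,0,0],[0,0,3,-60,0,0,0]],
  ],
)

```text
time_s: 6.28
tool_pos: [0.5376, 0.1089, 0.2265]
tcp_rot: [1.0, 0.001, -0.003, 0.001]
force: [0.1, 0.4, 0.3]
width: 0.484
gripper_force: 0.0
```

>>> carry_out(
  series=[
    [[1,12,0,-43,0,0,0],[1,24,0,-43,0,0,0],[1,24,0,-43,0,0,0],[1,24,0,-43,0,0,0]],
  ],
)

```text
time_s: 6.78
tool_pos: [0.5622, 0.109, 0.2691]
tcp_rot: [1.0, 0.0, -0.002, 0.0]
force: [-1.8, 0.2, -0.1]
width: 0.917
gripper_force: 0.0
```

Run:
```python
from h import *
T=pose(); print(T[:3,3], bot.state()["force"])
im=vision.grab_frame("wrist"); cv2.imwrite("pics/w2.png",im[:,:,::-1])
```

```text
[0.56215308 0.10900195 0.26905073] [-1.83171057  0.15455004 -0.14630464]
```

View pics/w2.png

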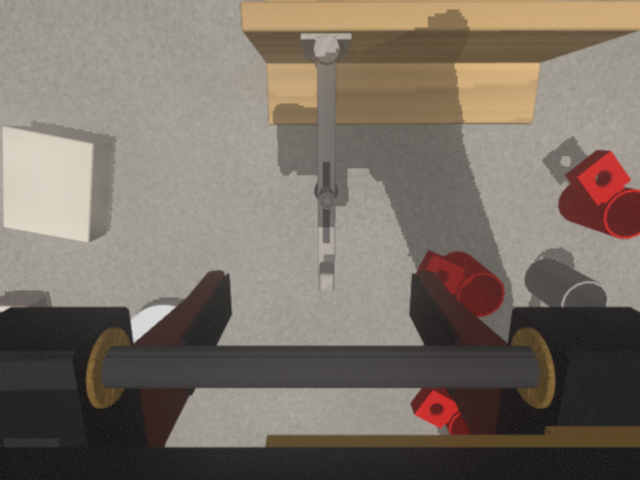

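The hook stands square to the board at its stop: hinge at (326,47), peg top at about (326,201) and tab at (326,280).

Run:
```python
from h import *
T=pose()
p=px2w("wrist",326,201,.184,T); h=px2w("wrist",326,47,.155,T); t=px2w("wrist",326,272,.176,T);print(p,h,t)
print("top",w2px("top",p))
print(move([p[0],p[1]-.043,.21],np.pi/2,T))
```

```text
[0.59278238 0.10638766 0.184     ] [0.68207911 0.1064358  0.155     ] [0.54534114 0.10601385 0.176     ]
top (np.float64(296.3409722679908), np.float64(190.22986289964032))
(array([30.7, 45.6, 59.2]), array([ -0.1,   0.2, -89.9]))
```

>>> carry_out(
  series=[
    [[1,6,10,0,0,0,-10],[1,12,20,0,0,0,-20],[1,18,30,0,0,0,-30],[1,25,40,0,0,0,-40],[1,30.7,45.6,0,0,0,-50]],
  ],
)

```text
time_s: 7.45
tool_pos: [0.5935, 0.0628, 0.2698]
tcp_rot: [0.905, 0.425, -0.001, -0.0]
force: [-0.5, -0.0, 0.2]
width: 0.996
gripper_force: 0.0
```

>>> carry_out(
  series=[
    [[1,0,0,0,0,0,-10],[1,0,0,15,0,0,-20],[1,0,0,30,0,0,-30],[1,0,0,50,0,0,-40],[1,0,0,59,0,0,-40]],
  ],
)

```text
time_s: 8.07
tool_pos: [0.5929, 0.0632, 0.21]
tcp_rot: [0.707, 0.707, -0.001, -0.001]
force: [1.0, 0.4, 0.2]
width: 0.998
gripper_force: 0.0
```

>>> carry_out(
  series=[
    [[1,0,0,0,0,0,0],[1,0,0,0,0,0,0]],
  ],
)

```text
time_s: 8.32
tool_pos: [0.5943, 0.0637, 0.2124]
tcp_rot: [0.708, 0.707, 0.0, 0.0]
force: [-0.0, 0.2, 0.1]
width: 0.997
gripper_force: 0.0
```

Run:
```python
from h import *
s=bot.state();T=pose(s); print(T, s["q"])
im=vision.grab_frame("wrist"); u,v=w2px("wrist",[.5928,.1064,.184],T); print(u,v)
u,v=int(u),int(v); cv2.imwrite("pics/w3.png",cv2.resize(im[v-70:v+70,u-90:u+90,::-1],None,fx=4,fy=4,interpolation=cv2.INTER_CUBIC)); print(u-90,v-70)
```

```text
[[ 1.48659148e-03  9.99998607e-01  7.58850878e-04  5.94293504e-01]
 [ 9.99998893e-01 -1.48663516e-03  5.69936886e-05  6.36624289e-02]
 [ 5.81217436e-05  7.58765311e-04 -9.99999710e-01  2.12417059e-01]
 [ 0.00000000e+00  0.00000000e+00  0.00000000e+00  1.00000000e+00]] [ 0.1318349   0.42766853 -0.43053253  1.67836191  0.1979214   1.07803968
 -0.35995049]
317.2411941376752 197.85891740224338
227 127
```

View pics/w3.png

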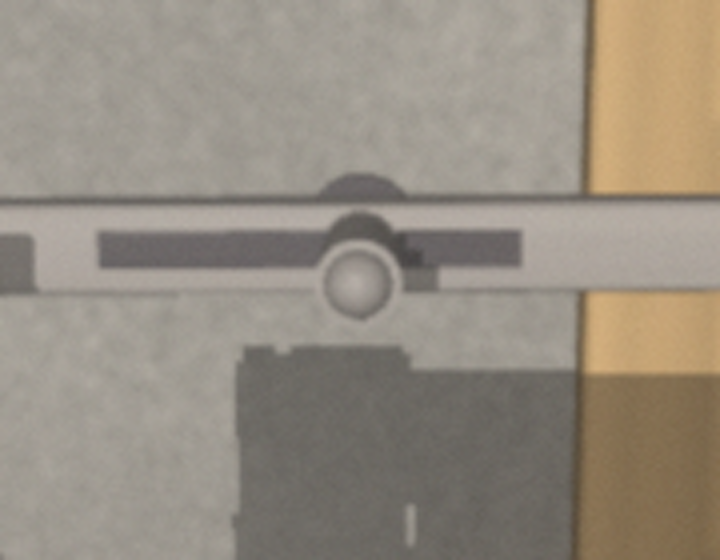

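The enlarged view shows the peg-tip circle centred at full-frame pixel (316.6,198.0), about mid-slot. Next I go to the cup.

Run:
```python
from h import *
T=pose()
print("peg .182",px2w("wrist",316.6,198.0,.182,T))
c=np.array([.4731,-.1421]);e=np.array([.4326,-.14]);d=e-c;az=np.arctan2(d[1],d[0]);print(np.degrees(az))
print(move([c[0],c[1],.19],az,T))
```

```text
peg .182 [0.59257691 0.10602633 0.182     ]
177.0317659701283
(array([-205.9, -121.1,   22.4]), array([  0.1,   0. , -87.1]))
```

>>> carry_out(
  series=[
    [[1,-42,-24,0,0,0,-10],[1,-84,-49,0,0,0,-20],[1,-126,-74,0,0,0,-30],[1,-168,-98,0,0,0,-40],[1,-206,-121,0,0,0,-50]],
  ],
)

```text
time_s: 9.0
tool_pos: [0.4726, -0.1442, 0.2126]
tcp_rot: [0.34, 0.94, -0.0, 0.001]
force: [0.5, -0.6, -0.2]
width: 1.003
gripper_force: 0.0
```

>>> carry_out(
  series=[
    [[1,0,0,0,0,0,-10],[1,0,0,0,0,0,-20],[1,0,0,0,0,0,-30],[1,0,0,0,0,0,-37],[1,0,0,0,0,0,-37]],
  ],
)

```text
time_s: 9.62
tool_pos: [0.4735, -0.1427, 0.2124]
tcp_rot: [0.027, 1.0, -0.0, 0.001]
force: [-1.0, -0.6, 0.2]
width: 1.0
gripper_force: 0.0
```

Run:
```python
from h import *
s=bot.state();T=pose(s); print(T[:3,3],s["q"])
im=vision.grab_frame("wrist"); cv2.imwrite("pics/w4.png",im[:,:,::-1])
print(w2px("wrist",[.4731,-.1421,.07],T),w2px("wrist",[.4326,-.14,.07],T))
```

```text
[ 0.4734764  -0.14266375  0.21240348] [ 0.76103533  0.29158618 -0.67610681  1.90812645  0.21404893  1.01281238
  1.50863021]
(np.float64(319.745172229334), np.float64(229.2504443516684)) (np.float64(319.66048610926214), np.float64(175.09145645216444))
```

View pics/w4.png

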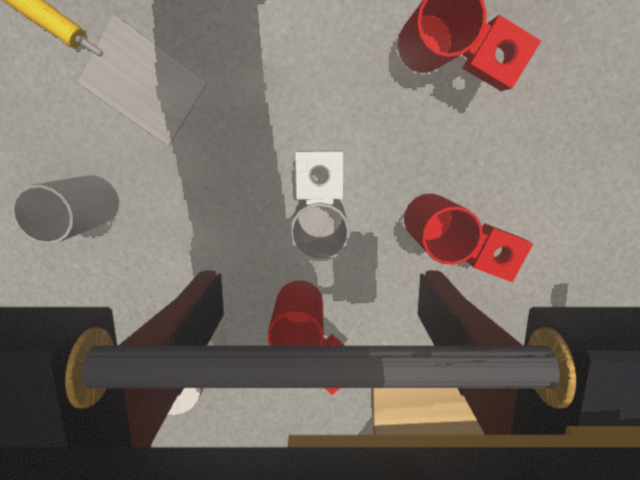

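The cup rim centre is at (320,231) and the eye hole at (319.5,175), both within 2 px of prediction, and the fingers have room to pass. I descend.

>>> carry_out(
  series=[
    [[0.7,-1,-0.5,50,0,0,0],[0.6,-1,-0.5,100,0,0,0],[0.6,-1,-0.5,140,0,0,0],[0.6,-1,-0.5,162,0,0,0],[0.5,-1,-0.5,162,0,0,0]],
  ],
)

```text
time_s: 10.3
tool_pos: [0.4733, -0.1427, 0.0487]
tcp_rot: [0.027, 1.0, 0.0, -0.001]
force: [0.5, 0.4, 0.0]
width: 0.759
gripper_force: 0.0
```

>>> carry_out(
  series=[
    [[0.2,0,0,0,0,0,0],[-0.2,0,0,0,0,0,0],[-1,0,0,0,0,0,0],[-1,0,0,0,0,0,0],[-1,0,0,0,0,0,0]],
  ],
)

```text
time_s: 10.92
tool_pos: [0.475, -0.1434, 0.051]
tcp_rot: [0.026, 1.0, -0.0, 0.001]
force: [-0.8, 0.5, 6.9]
width: 0.531
gripper_force: 30.0
```

>>> carry_out(
  series=[
    [[-1,0,0,-30,0,0,0],[-1,0,0,-70,0,0,0],[-1,0,0,-120,0,0,0],[-1,0,0,-160,0,0,0],[-1,0,0,-175,0,0,0]],
  ],
)

```text
time_s: 11.55
tool_pos: [0.4748, -0.1434, 0.227]
tcp_rot: [0.026, 1.0, -0.001, 0.002]
force: [-0.7, -0.9, -1.7]
width: 0.526
gripper_force: 30.0
```

>>> carry_out(
  series=[
    [[-1,0,0,0,0,0,9],[-1,0,0,0,0,0,18],[-1,0,0,0,0,0,27],[-1,0,0,0,0,0,36],[-1,0,0,0,0,0,45]],
  ],
)

```text
time_s: 12.18
tool_pos: [0.4733, -0.1432, 0.2235]
tcp_rot: [0.409, 0.913, -0.0, -0.001]
force: [-0.4, -0.2, -1.4]
width: 0.529
gripper_force: 30.0
```

>>> carry_out(
  series=[
    [[-1,0,0,0,0,0,9],[-1,0,0,0,0,0,18],[-1,0,0,0,0,0,27],[-1,0,0,0,0,0,36],[-1,0,0,0,0,0,42]],
  ],
)

```text
time_s: 12.8
tool_pos: [0.4733, -0.1431, 0.2234]
tcp_rot: [0.708, 0.706, -0.001, -0.001]
force: [0.1, -0.1, -2.1]
width: 0.527
gripper_force: 30.0
```

Run:
```python
from h import *
s=bot.state();T=pose(s); print(T,s["force"])
im=vision.grab_frame("wrist"); cv2.imwrite("pics/w5.png",cv2.resize(im[140:300,220:420,::-1],None,fx=3.75,fy=3.75,interpolation=cv2.INTER_CUBIC))
```

```text
[[ 3.86094843e-03  9.99990251e-01 -2.14263327e-03  4.73324291e-01]
 [ 9.99992513e-01 -3.86038751e-03  2.65862590e-04 -1.43120495e-01]
 [ 2.57588604e-04 -2.14364371e-03 -9.99997669e-01  2.23446300e-01]
 [ 0.00000000e+00  0.00000000e+00  0.00000000e+00  1.00000000e+00]] [ 0.07715663 -0.14782334 -2.13842565]
```

View pics/w5.png

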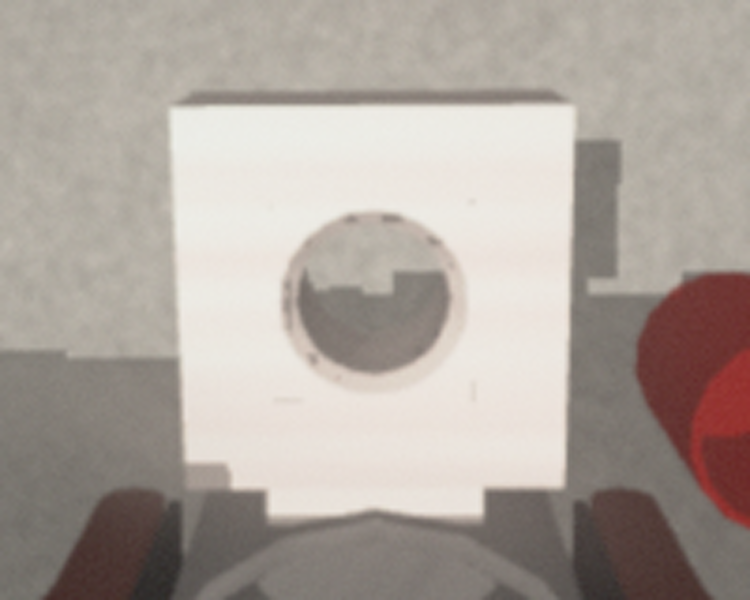

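The picture shows the held cup with the hole's top rim centred at about (319.4,220.0) and its bottom rim at (319.6,217.3); the cup sits square in the grip.

Run:
```python
from h import *
T=pose()
def tool(u,v,z): # tool-frame point at tool z
    f,cx,cy,_=cam("wrist",T);M=vision.camera_model("wrist")["T_tool_cam"];d=M[:3,:3]@[(u-cx)/f,-(v-cy)/f,-1];return M[:3,3]+d*(z-M[2,3])/d[2]
a=tool(319.4,220.,-.020);b=tool(319.6,217.3,-.002);print(a,b)
hole=b; peg=np.array([.5926,.1060])
az=np.pi/2; off=down(az)@hole; tgt=[peg[0]-off[0],peg[1]-off[1],.2234]; print(tgt, move(tgt,az,T))
```

```text
[ 0.04307745 -0.00052733 -0.02      ] [ 0.04023585 -0.00048987 -0.002     ]
[np.float64(0.5930898702657555), np.float64(0.06576415042578199), 0.2234] (array([ 2.099e+02,  1.180e+02, -1.000e-01]), array([-0.1, -0. , -0.5]))
```

>>> carry_out(
  series=[
    [[-1,45,26,0,0,0,0],[-1,90,52,0,0,0,0],[-1,135,77,0,0,0,0],[-1,180,103,0,0,0,0],[-1,206.6,118.4,0,0,0,0]],
  ],
)

```text
time_s: 13.48
tool_pos: [0.5926, 0.0663, 0.2234]
tcp_rot: [0.705, 0.709, -0.0, -0.001]
force: [0.3, -0.6, -1.8]
width: 0.527
gripper_force: 30.0
```

>>> carry_out(
  series=[
    [[-1,0,0,0,0,0,0],[-1,0,0,15,0,0,0],[-1,0,0,30,0,0,0],[-1,0,0,37,0,0,0],[-1,0,0,37,0,0,0]],
  ],
)

```text
time_s: 14.1
tool_pos: [0.5919, 0.0628, 0.187]
tcp_rot: [0.707, 0.707, -0.001, -0.0]
force: [-0.3, -0.6, -2.0]
width: 0.528
gripper_force: 30.0
```

Run:
```python
from h import *
s=bot.state();T=pose(s); print(T,s["force"],s["ft_torque"])
im=vision.grab_frame("wrist"); cv2.imwrite("pics/w6.png",cv2.resize(im[140:300,220:420,::-1],None,fx=3.75,fy=3.75,interpolation=cv2.INTER_CUBIC))
```

```text
[[ 1.15552729e-04  9.99999007e-01 -1.40469898e-03  5.91923505e-01]
 [ 9.99999955e-01 -1.15940760e-04 -2.76159245e-04  6.28349764e-02]
 [-2.76321832e-04 -1.40466700e-03 -9.99998975e-01  1.86960300e-01]
 [ 0.00000000e+00  0.00000000e+00  0.00000000e+00  1.00000000e+00]] [-0.27820397 -0.63719815 -1.95657943] [-0.04004495 -0.06319408 -0.00295036]
```

View pics/w6.png

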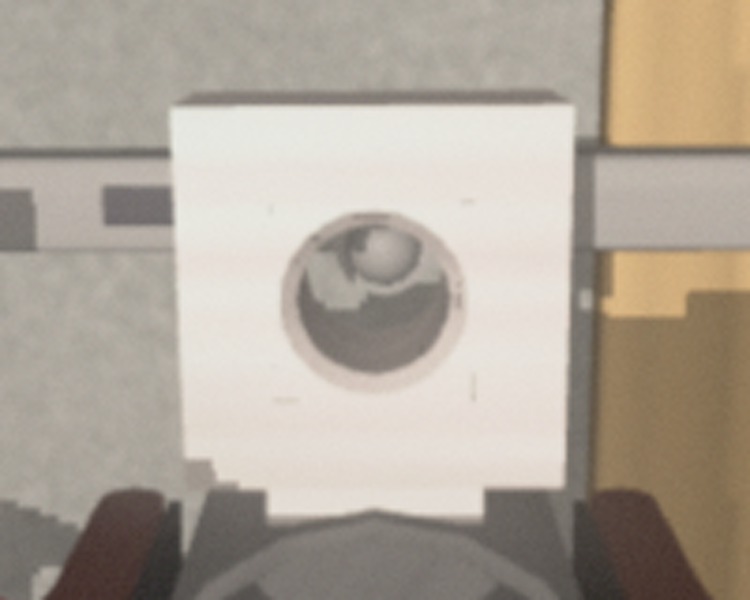

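The peg tip shows through the hole, centred at about (322.3,206.8) in the full frame, slightly right of the hole axis. I compute the offset.

Run:
```python
from h import *
m=vision.camera_model("wrist");M=m["T_tool_cam"];f=240/np.tan(np.radians(m["fov_y"]/2));print(f,m["cx"],M)
def tool(u,v,z):
    d=M[:3,:3]@[(u-m["cx"])/f,-(v-m["cy"])/f,-1];return np.round(1000*(M[:3,3]+d*(z-M[2,3])/d[2]),2)
print("holetop",tool(319.4,220.,-.020),"blk far",tool(319.3,167.6,-.02),"near",tool(319.6,269.7,-.02))
for z in (.003,.005,.007): print("tip",tool(322.3,206.8,z))
```

```text
388.8921886141378 320.17598546873876 [[ 6.01397650e-04  9.67729488e-01  2.51990627e-01  6.94698917e-02]
 [ 9.99999813e-01 -6.09743931e-04 -4.49633985e-05 -2.72147944e-04]
 [ 1.10137349e-04  2.51990607e-01 -9.67729674e-01 -1.43001860e-01]
 [ 0.00000000e+00  0.00000000e+00  0.00000000e+00  1.00000000e+00]]
holetop [ 43.08  -0.52 -20.  ] blk far [ 59.8   -0.55 -20.  ] near [ 26.11  -0.45 -20.  ]
tip [43.28  0.54  3.  ]
tip [42.92  0.55  5.  ]
tip [42.56  0.56  7.  ]
```

>>> carry_out(
  series=[
    [[-1,0,1,2,0,0,0],[-1,0,1,5,0,0,0],[-1,0,1,8,0,0,0],[-1,0,1,11,0,0,0]],
  ],
)

```text
time_s: 14.65
tool_pos: [0.5934, 0.0636, 0.1766]
tcp_rot: [0.707, 0.707, -0.0, 0.0]
force: [-0.4, 0.2, -1.7]
width: 0.521
gripper_force: 30.0
```

>>> carry_out(
  series=[
    [[-1,0,0,3,0,0,0],[-1,0,0,6,0,0,0],[-1,0,0,9,0,0,0],[-1,0,0,12,0,0,0],[-1,0,0,12,0,0,0]],
  ],
)

```text
time_s: 15.28
tool_pos: [0.5933, 0.0635, 0.1645]
tcp_rot: [0.707, 0.707, -0.0, -0.0]
force: [0.5, -0.1, -2.5]
width: 0.526
gripper_force: 30.0
```

>>> carry_out(
  series=[
    [[-1,0,0,3,0,0,0],[-1,0,0,6,0,0,0],[-1,0,0,9,0,0,0],[-1,0,0,12,0,0,0],[-1,0,0,13,0,0,0]],
  ],
)

```text
time_s: 15.9
tool_pos: [0.5933, 0.0635, 0.1515]
tcp_rot: [0.707, 0.707, -0.0, -0.0]
force: [0.3, 0.1, -1.6]
width: 0.529
gripper_force: 30.0
```

>>> carry_out(
  series=[
    [[-1,0,0,0.5,0,0,0],[-1,0,0,1,0,0,0],[-1,0,0,1.5,0,0,0]],
  ],
)

```text
time_s: 16.27
tool_pos: [0.5935, 0.0636, 0.1504]
tcp_rot: [0.707, 0.707, 0.0, 0.0]
force: [-0.8, 0.2, -1.4]
width: 0.523
gripper_force: 30.0
```

>>> carry_out(
  series=[
    [[-1,0,0,0.5,0,0,0],[-1,0,0,1,0,0,0],[-1,0,0,1,0,0,0]],
  ],
)

```text
time_s: 16.65
tool_pos: [0.5934, 0.0635, 0.1493]
tcp_rot: [0.707, 0.707, -0.0, 0.0]
force: [-0.1, 0.2, -1.1]
width: 0.526
gripper_force: 30.0
```

>>> carry_out(
  series=[
    [[-1,0,0,0.5,0,0,0],[-1,0,0,1,0,0,0],[-1,0,0,1,0,0,0]],
  ],
)

```text
time_s: 17.02
tool_pos: [0.5935, 0.0635, 0.1487]
tcp_rot: [0.707, 0.707, 0.0, 0.0]
force: [-2.0, -0.8, 3.7]
width: 0.526
gripper_force: 30.0
```

>>> carry_out(
  series=[
    [[0.1,0,0,-0.5,0,0,0],[0.2,0,0,-0.5,0,0,0],[0.4,0,0,-0.5,0,0,0],[0.7,0,0,-0.5,0,0,0],[0.8,0,0,-0.5,0,0,0]],
  ],
)

```text
time_s: 17.65
tool_pos: [0.5934, 0.0635, 0.1488]
tcp_rot: [0.707, 0.707, -0.0, -0.0]
force: [-0.5, 0.3, 0.4]
width: 0.874
gripper_force: 0.0
```

>>> carry_out(
  series=[
    [[0.8,0,0,-10,0,0,0],[0.8,0,0,-30,0,0,0],[0.8,0,0,-60,0,0,0],[0.8,0,0,-90,0,0,0],[0.8,0,0,-120,0,0,0]],
  ],
)

```text
time_s: 18.27
tool_pos: [0.5934, 0.0636, 0.2706]
tcp_rot: [0.707, 0.707, 0.0, 0.0]
force: [-0.3, 0.6, -0.6]
width: 0.897
gripper_force: 0.0
```

Run:
```python
from h import *
a=vision.grab_frame("wrist"); b=vision.grab_frame("scene")[170:410,150:470]
print(bot.state()["force"])
o=np.hstack([cv2.resize(a,(400,300)),cv2.resize(b,(400,300),interpolation=cv2.INTER_CUBIC)])
cv2.imwrite("pics/end.png",o[:,:,::-1])
```

```text
[0.91517436 0.45099012 0.72664583]
```

View pics/end.png

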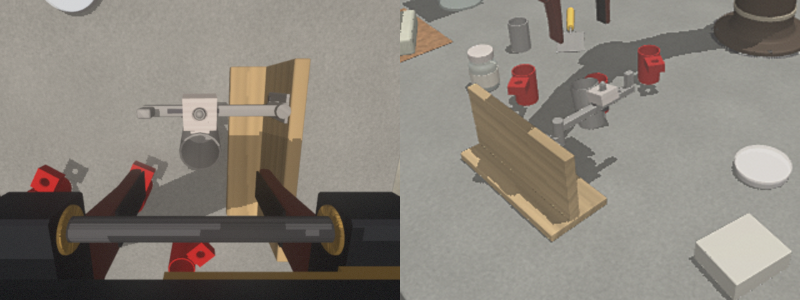

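The cup hangs on the peg with its eye down on the arm (wrist half, about (200,113)). The hook is still square to the board, the gripper is clear, and the visible bystanders are undisturbed.

```bash
python3 -c "
from workcell import workorder
print(workorder.finish_job())"
```

```text
the job is handed in; nothing more can be done
None
```

The hook is swung out to its stop, and the steel cup hangs on the peg with its eye down on the arm. The gripper is clear, and I handed the job in at about 18 s of the 72 s allowed.

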